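# Close the stall's relish crock with its slot over the spoon ledge

### The job

Close the open relish crock: take its round wooden lid off the sloping rest, turn it so that the spoon slot cut in its edge lies over the crock's projecting spoon ledge, lower it onto the mouth and press it down until it is fully home and level. Let go of it, and leave the other goods on the table where they are.

Things in the scene. Friction and masses are not known exactly. Their poses are not given: they have to be found in the camera images.
- lid: Loose round wooden lid, about 150 g, leaning on the sloping rest at first. Origin: centre of its plug's underside; z: its axis, out of the top; x: towards its slot. From the origin up: plug 72 mm across, 18 mm deep (its lowest 6 mm taper to 66 mm across); disc 100 mm across, 8 mm thick (z 18 to 26 mm); upright grip bar (see lid_grip).
- lid_grip (a point): Middle of the lid's dark wooden grip bar, on the lid's axis 39 mm above its origin. The bar is 44 mm long (along the lid's x), 12 mm thick (along y) and 26 mm high (z 26 to 52 mm).
- lid_slot (a point): Point in the lid's spoon slot, 40 mm from the lid's axis on its +x side, 22 mm above its origin. The slot is 18 mm wide, open at the edge, and cut through disc and plug from 28 mm off the axis outwards.
- crock: White stoneware crock on a wooden foot 120 mm across, fixed to the table. Origin: under its centre on the table; z up; x: towards its spoon ledge. Rim at 105 mm, 90 mm across outside, 78 mm inside. With the lid fully home its disc lies on the rim and its origin is 87 mm above the crock's.
- crock_mark (a point): Where lid_slot must come: over the rim beside the spoon ledge, 40 mm from the crock's axis on its +x side, 109 mm above its origin. The grooved ledge, 30 mm wide, juts from the wall here out to 84 mm from the axis, its top 4 mm below the rim.
- crock_mouth (a point): Centre of the crock's mouth, at rim height. 5 mm below the rim three sprung rubber pads (at 60, 180 and 300 degrees from the ledge, their tips 34 mm from the axis) grip the lid's plug: a lid merely laid on stands about 10 mm above home and must be pressed down with 8 to 15 N; it then stays down.
- lid_rest: Dark wooden sloping rest, fixed, its board 125 mm (up the slope) by 130 mm, 30 degrees from level, facing the robot. Origin: on the board's face, 62 mm above the table; z: out of the board, towards the robot and up; x: up the slope. A strip 28 mm high at its lower edge (inner face x = -52.5 mm) stops the lid's edge; the lid's plug lies flat on the board, its slot within 35 degrees of upslope.
- honey_jar: Bystander, loose: amber glass jar with brass lid, 62 mm across, 80 mm high. Origin: centre of its underside.
- jam_jar: Bystander, loose: amber glass jar with steel lid, 58 mm across, 75 mm high. Origin: centre of its underside.
- oil_bottle: Bystander, loose: green glass bottle, 56 mm across, 190 mm high. Origin: centre of its underside.
- spoon: Bystander, loose: spoon lying flat. Origin: centre of its underside.
- loaf: Bystander, loose: brown loaf, about 100 x 200 x 75 mm. Origin: centre of its underside.
- cheese: Bystander, loose: round pale cheese, 110 mm across, 45 mm high. Origin: centre of its underside.
- cup: Bystander, loose: steel cup, 72 mm across, 85 mm high. Origin: centre of its underside.

How it is judged:
By the outcome, as a careful person would: the job done as asked, in the order asked, and still so for the second after the job is handed in, with the robot touching nothing.
It also fails if it takes over 40 s, if anything falls off the work surface, if the arm or the gripper's body presses on something with over 40 N, if the wrist force passes 120 N, or if a joint passes its speed limit or range.

### The arm

A 6-joint arm with a two-finger parallel gripper is mounted at the origin on the work surface. World frame = base frame: x ahead of the robot, y to its left, z up, the work surface at z = 0. Lengths are in m, angles in rad, forces in N, time in s.
With the tool pointing down it reaches from about 0.25 to 0.775 m from the base axis. Payload 4 kg.
Tool frame: the origin (TCP) lies midway between the tips of the shut fingers; the grasp point (between the pads) lies 19 mm behind it; z points along the fingers, y is the direction in which the jaws open and shut (so a half turn about z gives the same grasp; the last joint's range is limited). The gripper opens to 94 mm and grips with 3 to 60 N. Pads are 16 mm wide; open, the fingers measure 119 mm over their backs; the gripper's body (75 mm by 177 mm) begins 78 mm behind the grasp point.
Start: joints at [-1.333, 0.087, 1.371, -0, 1.684, -0.103], TCP at [0.184, -0.518, 0.206] pointing down, gripper open.
Joint ranges: [-3.1, 3.1], [-0.76, 2.03], [0.27, 2.55], [-1.08, 4.22], [0.17, 2.65], [-2.57, 2.57]. Speed limits (rad/s): [2.79, 2.79, 3.14, 3.14, 3.14, 3.14].

### API

Orientations are given as [roll, pitch, yaw] about the fixed x, y, z axes, in that order (R = Rz(yaw) Ry(pitch) Rx(roll)).
In Python, from bench import get_obs, snapshot, ticket gives the robot as it stands.
- The arm moves only by the shell command python3 -m creep 'ROWS' [OPENING]. ROWS is JSON, a list that holds one entry, the list of rows, each a list of 4 numbers: the shift along the tool's x, y, z in mm, then the turn about the tool's z in degrees. A call has 1 to 8 rows; each row shifts and turns the commanded pose from where the row before left it, along the tool's axes as they then stand; what a row does not reach is not made up. A row lasts 1/8 s, in which the tool goes at most 62.5 mm and 10.7 degrees, less where a joint would pass 70% of its speed; a pose out of reach is approached as far as the arm can. A call with a gripper value outside its range is refused whole. OPENING is the opening, from 0 (shut) to 1 (fully open), set as the call begins (- or left out, the last holds). The fingers move at their own pace and stop on an object; the grip force is fixed at half the most. Time passes only in rows, so rows that do not move let the fingers close. It gives the time, the measured TCP pose, the force and the opening at its end, in the units of the state.
- get_obs(): the state, without advancing time (a new reading comes with each control period).
- snapshot(name): name is "scene" or "side" or "wrist"; returns a dict with "color" (480x640x3 uint8, red, green, blue), "depth" (480x640 float32, m along the optical axis (not along the pixel's ray), 0 where there is no reading), "fx", "fy", "cx", "cy" (pixels), "distortion" ([k1, k2, p1, p2, k3] as OpenCV has them; the pictures are not rectified), "extrinsics" (4x4, takes a point from world to camera coordinates). Camera axes: x right, y down, z forward; pixel columns grow to the right and rows downward; lengths in m; the calibration is good to about 2 mm. A picture is of the moment at which its call begins.
- ticket.close_job(): hands the job in, once; it reports no verdict.
The state is a dict: "time": time; "joint_positions": joint angles; "qvel": joint speeds; "joint_torque": joint torques, N m; "tool_pos": TCP position; "ee_rot": TCP orientation; "wrist_force": force on the tool from outside, world axes, zero at the start; "wrist_torque": the same for the moment, N m; "width": finger opening in m.
Only numpy, scipy, OpenCV 4.12 (cv2) and the standard library are available. Lean on these libraries where they do the work, as an engineer would, in place of code of your own. Each camera call takes 0.05 s, during which the arm holds its last target. There are 200 camera calls.

## Working session

There is one attempt and no reset: what is moved stays moved. The work goes in short steps, Python scripts to look and compute and a shell command to move; the robot and the scene stay as the last step left them, time stands still between calls to the robot, and variables do not carry over. Pictures are saved under pics/ and viewed, on a budget of 10 in all, crops included, one or two more only if the job needs it, and the job is handed in when it is done.

```bash
mkdir -p pics; ls; cat > h.py <<'E'
import numpy as np, cv2
from bench import get_obs, snapshot, ticket
from scipy.spatial.transform import Rotation as R
def snap(n,f=None):
    s=snapshot(n); np.savez('/tmp/%s.npz'%n,**s)
    if f: cv2.imwrite('pics/'+f,cv2.cvtColor(s['color'],cv2.COLOR_RGB2BGR))
    return s
def load(n): return dict(np.load('/tmp/%s.npz'%n))
def rays(s,uv):
    K=np.array([[s['fx'],0,s['cx']],[0,s['fy'],s['cy']],[0,0,1.]],float)
    p=cv2.undistortPoints(np.float64(uv).reshape(-1,1,2),K,np.float64(s['distortion'])).reshape(-1,2)
    E=s['extrinsics']; d=np.c_[p,np.ones(len(p))]@E[:3,:3]
    return -E[:3,:3].T@E[:3,3], d      # origin, dirs with unit depth
def plane(s,uv,n,d):  # n.p=d
    o,r=rays(s,uv); n=np.array(n,float)
    return o+r*((d-n@o)/(r@n))[:,None]
def deep(s,uv):
    o,r=rays(s,uv); uv=np.int32(np.round(uv)); z=s['depth'][uv[:,1],uv[:,0]]
    return o+r*z[:,None], z>0
E
python3 - <<'E'
from h import *
a=snap('scene','scene0.png');b=snap('side','side0.png');c=snap('wrist')
for s in (a,b,c): print(-s['extrinsics'][:3,:3].T@s['extrinsics'][:3,3], s['extrinsics'][2,:3],s['fx'],s['distortion'])
o=get_obs();print(o['time'],o['tool_pos'],o['ee_rot'],o['width'])
E
```

```text
pics
[ 1.19979994 -0.65907659  0.70791077] [-0.55608701  0.60702798 -0.56770086] 436.8130009847926 [-0.02416551  0.          0.          0.          0.        ]
[0.35827768 0.84362436 0.72929075] [ 0.20152034 -0.77344992 -0.60096986] 482.89006510763625 [-0.11551326  0.          0.          0.          0.        ]
[ 0.25292771 -0.49391997  0.38268996] [-0.24042721 -0.08217013 -0.96718293] 364.95088599301926 [-0.06261271  0.          0.          0.          0.        ]
0.15 [ 0.18371844 -0.51797143  0.20457775] [-3.13991150e+00 -1.39528552e-04  3.40811848e-01] 0.09400580608017443
```

View pics/scene0.png

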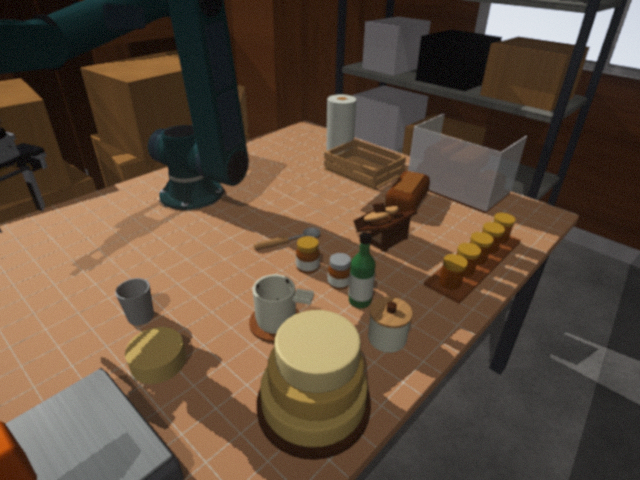

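View pics/side0.png

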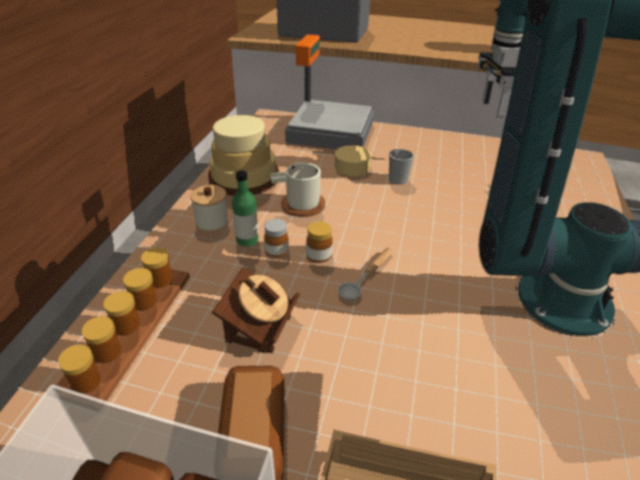

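The scene view shows the crock at about (275,305), with its ledge at (303,298), and the rest with the lid at (383,222). The side view shows the lid at (262,300), the crock at (303,187), the oil bottle at (245,215), and the jars at (276,237) and (319,243).

```bash
python3 - <<'E'
from h import *
a=load('scene');b=load('side')
def crop(s,x,y,w,k): return cv2.resize(s['color'][y:y+w,x:x+w,::-1],None,fx=k,fy=k,interpolation=cv2.INTER_CUBIC)
im=np.vstack([np.hstack([crop(b,205,260,100,3.9),crop(b,255,150,80,4.875)])])
cv2.imwrite('pics/crops.png',im)
for s,pts in ((b,[(262,300),(250,290),(277,302),(240,330),(303,170),(262,291),(319,243),(276,237),(245,215)]),(a,[(275,305),(303,298),(383,212),(305,255)])):
    p,ok=deep(s,pts)
    for u,q,k in zip(pts,p,ok): print(u,q.round(3),k)
# cloud around lid (side), board plane
E
```

```text
(262, 300) [0.606 0.244 0.083] True
(250, 290) [0.63  0.241 0.1  ] True
(277, 302) [0.582 0.229 0.07 ] True
(240, 330) [0.628 0.307 0.061] True
(303, 170) [ 0.662 -0.246  0.084] True
(262, 291) [0.607 0.239 0.102] True
(319, 243) [0.552 0.017 0.058] True
(276, 237) [0.652 0.021 0.058] True
(245, 215) [0.729 0.009 0.096] True
(275, 305) [ 0.688 -0.235  0.095] True
(303, 298) [ 0.717 -0.183  0.099] True
(383, 212) [0.622 0.222 0.096] True
(305, 255) [ 0.571 -0.031  0.055] True
```

View pics/crops.png

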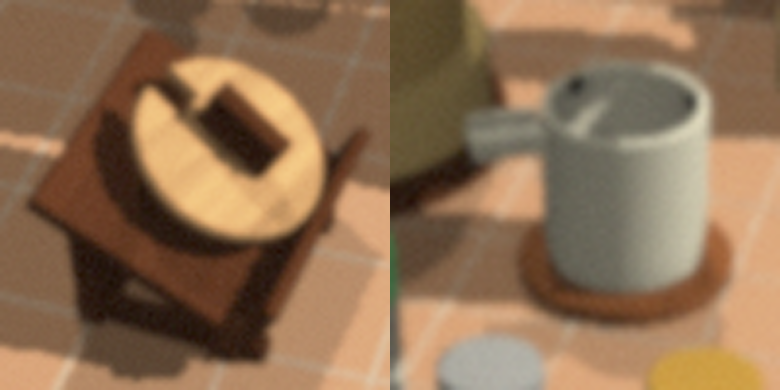

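The crops show the lid on the board with the slot at crop (178,92), which is side pixel about (251,284). The bar lies along the slot direction. The crock rim is centred near side pixel (319,172), and its ledge juts out to about (272,178), towards the image left.

```bash
cat > m.py <<'E'
from h import *
from scipy.optimize import least_squares
def circ(p,r):
    f=lambda q:np.hypot(*(p-q[:2]).T)-q[2]
    return least_squares(f,[*p.mean(0),r],loss='soft_l1',f_scale=.001).x
b=load('side'); a=load('scene')
hsv=cv2.cvtColor(b['color'],cv2.COLOR_RGB2HSV)
m=np.zeros((480,640),np.uint8); m[270:325,236:292]=1
L=((hsv[...,2]>135)&(m>0)).astype(np.uint8)
n,lab,st,_=cv2.connectedComponentsWithStats(L); L=(lab==1+np.argmax(st[1:,4])).astype(np.uint8)
print('lid px',L.sum(),st[1:])
ys,xs=np.nonzero(cv2.erode(L,np.ones((3,3))))
P,ok=deep(b,np.c_[xs,ys]); P=P[ok]
for _ in range(5):
    c=P.mean(0); nv=np.linalg.svd(P-c)[2][2]; nv*=np.sign(nv[2]); r=(P-c)@nv; P=P[abs(r)<2*max(r.std(),.001)]
print('disc plane n',nv,'tilt',np.degrees(np.arccos(nv[2])),'std',r.std(),'c',c)
# board plane
def bpl(uv):
    p,ok=deep(b,uv);return p
D=nv@c
cs,_=cv2.findContours(L,cv2.RETR_EXTERNAL,cv2.CHAIN_APPROX_NONE); k=max(cs,key=len)[:,0]
h=cv2.convexHull(k)[:,0]
Q=plane(b,h,nv,D)
up=np.array([0,0,1])-nv*nv[2]; up/=np.linalg.norm(up); lf=np.cross(nv,up)
q=np.c_[(Q-c)@up,(Q-c)@lf]; f=circ(q,.05); print('circle',f, 'n',len(q)); C=c+up*f[0]+lf*f[1]
print('disc centre',C,'up',up,'yaw up',np.degrees(np.arctan2(up[1],up[0])))
# dark px inside disc -> slot & bar
H=np.zeros_like(L); cv2.fillConvexPoly(H,cv2.convexHull(k),1)
d=(H>0)&(L==0); n2,lab2,st2,ce=cv2.connectedComponentsWithStats(d.astype(np.uint8))
for i in range(1,n2):
    if st2[i,4]>15:
        w=plane(b,[ce[i]],nv,D)[0]-C; print('dark',st2[i,4],ce[i],'r',np.hypot(w@up,w@lf),'ang from up (to left +)',np.degrees(np.arctan2(w@lf,w@up)))
        yy,xx=np.nonzero(lab2==i); g=plane(b,np.c_[xx,yy],nv,D+.026); g=np.c_[(g-C)@up,(g-C)@lf]
        e=np.linalg.svd(g-g.mean(0))[2][0]; print('   axis ang',np.degrees(np.arctan2(e[1],e[0])),'mean at top',g.mean(0))
np.savez('/tmp/lid.npz',C=C,n=nv,up=up,lf=lf)
# crock by depth: points near rim height
for s in (b,a):
    o=np.indices((480,640)); uv=np.c_[o[1].ravel(),o[0].ravel()]
    p,ok=deep(s,uv)
    near=ok&(np.hypot(p[:,0]-.68,p[:,1]+.24)<.10)&(p[:,2]>.088)&(p[:,2]<.125)
    p=p[near]
    rim=p[(p[:,2]>.1)]; 
    print('crock pts',len(p),'z max',np.percentile(p[:,2],[50,90,98]),'rim mean',rim.mean(0))
    f=circ(rim[:,:2],.042); print(' circ',f)
    w=p[:,:2]-f[:2]; led=p[np.hypot(*w.T)>.055]; 
    if len(led): v=np.median(led[:,:2],0)-f[:2]; print(' ledge',len(led),np.median(led,0),np.degrees(np.arctan2(v[1],v[0])))
E
python3 m.py
```

```text
lid px 1433 [[ 264  270    1    1    1]
 [ 239  272   49   49 1433]
 [ 291  284    1    1    1]
 [ 290  288    1    1    1]
 [ 285  310    7   15   48]]
disc plane n [-0.50375713  0.03237998  0.86323826] tilt 30.31785805008017 std 0.0009883635931347355 c [0.60318458 0.24125419 0.08319161]
circle [ 0.00285039 -0.00705282  0.05213127] n 25
disc centre [0.60518768 0.23405806 0.08463048] up [ 0.86146052 -0.05537206  0.5047967 ] yaw up -3.6777392424655857
dark 386 [262.46632124 291.93264249] r 0.00888620552484377 ang from up (to left +) -42.373652419099216
   axis ang 178.91960966027486 mean at top [0.00922769 0.01616302]
crock pts 625 z max [0.09793604 0.10501878 0.10647969] rim mean [ 0.66037888 -0.19686513  0.10343132]
 circ [ 0.65304174 -0.20152262  0.04225604]
 ledge 117 [ 0.7127471  -0.16435135  0.09593035] 31.905504037907875
crock pts 940 z max [0.09887166 0.10537638 0.1066368 ] rim mean [ 0.6616726  -0.20471822  0.10368687]
 circ [ 0.654402   -0.20756289  0.04235623]
 ledge 196 [ 0.71449547 -0.17353118  0.09635336] 29.52343403290299
```

```bash
python3 - <<'E'
from h import *
b=load('side');a=load('scene')
pts=[(308,50),(307,85),(240,128),(243,178),(330,115),(350,155),(400,160),(303,170),(250,186),(210,192)]
p,ok=deep(b,pts)
for u,q in zip(pts,p): print(u,q.round(3))
z=np.load('/tmp/lid.npz');C,n,up,lf=[z[k] for k in('C','n','up','lf')]
for cp in [(178,92),(190,105),(165,75)]:
    w=plane(b,[(205+cp[0]/3.9,260+cp[1]/3.9)],n,n@C)[0]-C;print('slot r',np.hypot(w@up,w@lf),np.degrees(np.arctan2(w@lf,w@up)))
# bar top ends in crop
t=[(205+x/3.9,260+y/3.9) for x,y in[(208,113),(270,165),(228,85),(287,145)]]
T=plane(b,t,n,n@C+.026)-C; T=np.c_[T@up,T@lf]; print(T,np.degrees(np.arctan2(*(T[0::2]-T[1::2]).T[::-1])),T.mean(0))
o=get_obs();x=o['tool_pos'];r=R.from_euler('xyz',o['ee_rot'])
print('to above crock (tool mm)',1000*r.inv().apply(np.array([.64,-.205,.26])-x))
E
```

```text
(308, 50) [ 0.768 -0.686  0.273]
(307, 85) [ 0.786 -0.742  0.133]
(240, 128) [ 0.845 -0.269  0.173]
(243, 178) [ 0.733 -0.006  0.184]
(330, 115) [ 0.68  -0.651  0.071]
(350, 155) [ 0.569 -0.436  0.045]
(400, 160) [ 0.416 -0.373  0.084]
(303, 170) [ 0.662 -0.246  0.084]
(250, 186) [ 0.809 -0.223  0.023]
(210, 192) [ 0.849 -0.063  0.094]
slot r 0.03461636467777882 -10.85909034778938
slot r 0.026021554758086488 -8.88196217044802
slot r 0.04507257560362917 -13.82369436198724
[[ 0.01853498  0.01595281]
 [-0.01898238  0.02085485]
 [ 0.01727417 -0.00544106]
 [-0.02149653  0.00476131]] [ -7.44413036 -14.74293741] [-0.00116744  0.00903198]
to above crock (tool mm) [ 534.65705793 -142.55010158  -55.10807702]
```

```bash
python3 -m creep '[[[30,-8,-20,0],[45,-12,-18,0],[45,-12,-16,0],[45,-12,0,0],[45,-12,0,0],[45,-12,0,0],[45,-12,0,0],[45,-12,0,0]]]'; python3 -m creep '[[[45,-12,0,0],[45,-12,0,0],[45,-12,0,0],[30,-8,0,0],[25,-6,0,0],[0,0,0,0]]]' 1
```

```text
time: 1.15
tool_pos: [0.4792, -0.3153, 0.2591]
ee_rot: [-3.141, 0.0, 0.341]
wrist_force: [0.3, -1.0, 0.4]
width: 0.0942
time: 1.9
tool_pos: [0.6414, -0.2045, 0.2579]
ee_rot: [-3.14, 0.002, 0.343]
wrist_force: [-0.5, -0.5, 0.1]
width: 0.0941
```

```bash
python3 - <<'E'
from h import *
s=snap('wrist','w1.png'); o=get_obs(); print(o['time'],o['tool_pos'],o['ee_rot'])
np.savez('/tmp/wcrock.npz',**s)
E
```

```text
1.95 [ 0.64055134 -0.20541041  0.25842109] [-3.14075455e+00  1.80170771e-03  3.41806647e-01]
```

View pics/w1.png

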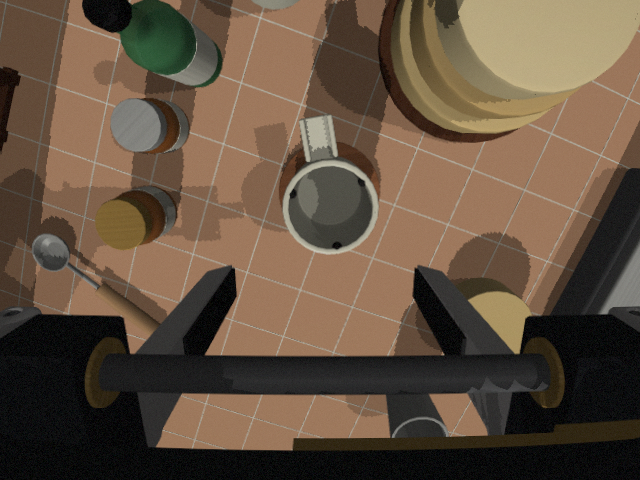

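The wrist view shows the crock rim as an ellipse centred at about (330,206), with the ledge from (320,160) to (317,117). The pads are at (361,181), (293,192) and (337,245).

```bash
cat > c.py <<'E'
from h import *
from m import circ
E
python3 - <<'E'
from h import *
from scipy.optimize import least_squares
s=dict(np.load('/tmp/wcrock.npz'))
hsv=cv2.cvtColor(s['color'],cv2.COLOR_RGB2HSV)
m=np.zeros((480,640),np.uint8); m[105:262,272:390]=1
L=((hsv[...,1]<75)&(hsv[...,2]>110)&(m>0)).astype(np.uint8)
n,lab,st,_=cv2.connectedComponentsWithStats(L); L=(lab==1+np.argmax(st[1:,4])).astype(np.uint8); print(st[1:][st[1:,4]>30])
k=max(cv2.findContours(L,cv2.RETR_EXTERNAL,cv2.CHAIN_APPROX_NONE)[0],key=len)[:,0]
P=plane(s,k,[0,0,1],.105)[:,:2]
c=np.array([.654,-.205])
for _ in range(3):
    w=P-c; an=np.degrees(np.arctan2(w[:,1],w[:,0])); d=abs((an-30+180)%360-180)
    sel=(d>35)&(abs(np.hypot(*w.T)-.045)<.006)
    f=least_squares(lambda q:np.hypot(*(P[sel]-q[:2]).T)-q[2],[*c,.045],loss='soft_l1',f_scale=.0005).x; c=f[:2]
print('rim',f,sel.sum(),'resid',np.std(np.hypot(*(P[sel]-c).T)-f[2]))
# ledge: mask pts cast at .101, r 52..80
ys,xs=np.nonzero(L); Q=plane(s,np.c_[xs,ys],[0,0,1],.101)[:,:2]-c
r=np.hypot(*Q.T); q=Q[(r>.054)&(r<.078)]; t=np.degrees(np.arctan2(q[:,1],q[:,0]))
print('ledge ang',np.mean(t),np.median(t),(t.min()+t.max())/2,'r max',r.max())
v=np.array([np.cos(np.radians(t.mean())),np.sin(np.radians(t.mean()))]); print('lat width',np.ptp(q@[-v[1],v[0]]))
hi=[]
for lo in np.arange(.055,.078,.004):
    qq=Q[(r>lo)&(r<lo+.004)]; l=qq@[-v[1],v[0]]; hi.append([lo,l.min(),l.max()])
print(np.round(hi,4))
pp=plane(s,[(361,181),(305,182),(337,245)],[0,0,1],.100)[:,:2]-c; print('pads',np.degrees(np.arctan2(pp[:,1],pp[:,0])),np.hypot(*pp.T))
E
```

```text
[[ 272  105   35   91  185]
 [ 299  115   39   47 1327]
 [ 272  160  118  102 2402]]
rim [ 0.65183107 -0.20599072  0.0441157 ] 255 resid 0.0017121793556828184
ledge ang -92.1666480332337 -111.1586994108806 -0.08035917561643657 r max 0.0743977831284559
lat width 0.07008374831384469Traceback (most recent call last):
  File "<stdin>", line 23, in <module>
    return umr_minimum(a, axis, None, out, keepdims, initial, where)
ValueError: zero-size array to reduction operation minimum which has no identity
```

```bash
python3 - <<'E'
from h import *
from scipy.optimize import least_squares
s=dict(np.load('/tmp/wcrock.npz'))
hsv=cv2.cvtColor(s['color'],cv2.COLOR_RGB2HSV)
m=np.zeros((480,640),np.uint8); m[105:262,272:390]=1
L=((hsv[...,1]<75)&(hsv[...,2]>110)&(m>0)).astype(np.uint8)
n,lab,st,_=cv2.connectedComponentsWithStats(L)
led=lab==[i for i in range(1,n) if 1000<st[i,4]<1800][0]
B=((hsv[...,1]<50)&(hsv[...,2]>165)&(m>0)&~led).astype(np.uint8)
ys,xs=np.nonzero(B); P=plane(s,np.c_[xs,ys],[0,0,1],.105)[:,:2]; c=np.array([.652,-.206])
for _ in range(4):
    w=P-c; sel=abs(np.hypot(*w.T)-.042)<.004; an=np.degrees(np.arctan2(*w[sel].T[::-1]))
    f=least_squares(lambda q:np.hypot(*(P[sel]-q[:2]).T)-q[2],[*c,.042],loss='soft_l1',f_scale=.001).x; c=f[:2]
print('rim band',f,sel.sum(),np.histogram(an,12,(-180,180))[0])
ys,xs=np.nonzero(led); Q=plane(s,np.c_[xs,ys],[0,0,1],.101)[:,:2]-c; r=np.hypot(*Q.T)
q=Q[(r>.05)&(r<.08)]; v=q.mean(0); print('ledge',np.degrees(np.arctan2(v[1],v[0])),'r',r.min(),r.max())
v/=np.linalg.norm(v)
for lo in np.arange(.052,.084,.006):
    qq=Q[(Q@v>lo)&(Q@v<lo+.006)]; l=qq@[-v[1],v[0]]; print(round(lo,3),l.min(),l.max())
pp=plane(s,[(361,181),(305,182),(337,245)],[0,0,1],.100)[:,:2]-c; print('pads',np.degrees(np.arctan2(pp[:,1],pp[:,0])),np.hypot(*pp.T))
E
```

```text
rim band [ 0.65154481 -0.20622136  0.04169222] 1119 [ 79  81  86  93  99 105 110 103  90  92  93  88]
ledge 29.23514702803422 r 0.046875873479542536 0.0843666109258359
0.052 -0.01472273432827718 0.014632113033891699
0.058 -0.014818110254167887 0.015296027833408839
0.064 -0.014774967217010247 0.015232213549449211
0.07 -0.014732957987699415 0.015012490097319293
0.076 -0.014830279539180724 0.014950577409639903
0.082 -0.014376108295695312 0.014173601120682331
pads [ -28.79557182   63.41719719 -149.72958742] [0.03787378 0.03347261 0.03690298]
```

Crock: centre (0.6515, -0.206), ledge at 29.2°. The sizes match the ones given. Next I move over the lid.

```bash
python3 -m creep '[[[5,-25,0,0],[8,-45,0,0],[8,-50,0,0],[9,-50,0,0],[9,-50,0,0],[9,-50,0,0],[9,-50,0,0],[9,-45,0,0]]]'; python3 -m creep '[[[9,-45,0,0],[5,-27,0,0],[0,0,0,7],[0,0,0,8],[0,0,0,8],[0,0,0,0]]]'
python3 - <<'E'
from h import *
s=snap('wrist','w2.png'); o=get_obs(); print(o['time'],o['tool_pos'],o['ee_rot'])
np.savez('/tmp/wlid.npz',**s)
E
```

```text
time: 2.95
tool_pos: [0.5789, 0.1622, 0.2604]
ee_rot: [-3.141, -0.001, 0.341]
wrist_force: [0.4, 0.3, -0.4]
width: 0.0939
time: 3.7
tool_pos: [0.5688, 0.2329, 0.2601]
ee_rot: [-3.141, -0.0, -0.059]
wrist_force: [-0.1, 0.7, 0.1]
width: 0.094
3.75 [0.56896698 0.23288384 0.26005082] [-3.14125734e+00 -4.39389034e-04 -5.82955692e-02]
```

View pics/w2.png

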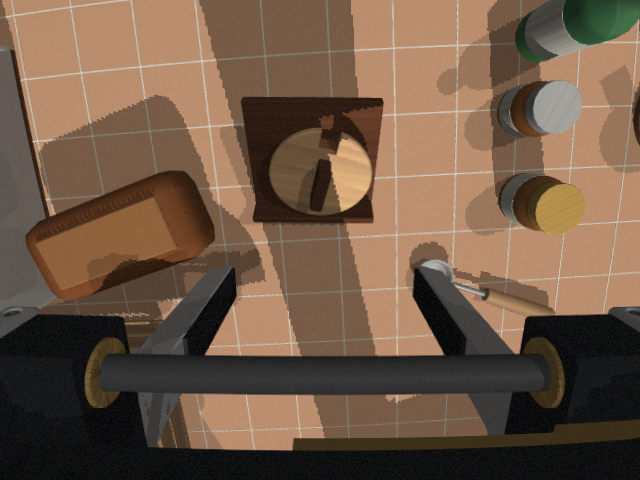

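The lid is at (320,170), with the slot near (328,137) and the bar from (316,208) to (323,160). The rest's edges are parallel to the image axes, so the tool yaw already matches the slope.

```bash
python3 - <<'E'
from h import *
from scipy.optimize import least_squares
s=dict(np.load('/tmp/wlid.npz'))
hsv=cv2.cvtColor(s['color'],cv2.COLOR_RGB2HSV)
print(hsv[175,295],hsv[180,350],hsv[210,260],hsv[110,300],hsv[185,320],hsv[135,328],hsv[170,380])
m=np.zeros((480,640),np.uint8); m[120:220,262:378]=1
L=((hsv[...,2]>115)&(m>0)).astype(np.uint8)
n,lab,st,_=cv2.connectedComponentsWithStats(L); print(st[1:][st[1:,4]>40]); L=(lab==1+np.argmax(st[1:,4])).astype(np.uint8)
ys,xs=np.nonzero(cv2.erode(L,np.ones((5,5)))); P,ok=deep(s,np.c_[xs,ys]); P=P[ok]
for _ in range(6):
    c=P.mean(0); nv=np.linalg.svd(P-c)[2][2]; nv*=np.sign(nv[2]); r=(P-c)@nv; P=P[abs(r)<2.5*max(r.std(),.001)]
print('n',nv,np.degrees(np.arccos(nv[2])),'yaw up',np.degrees(np.arctan2(-nv[1],-nv[0])),r.std())
up=np.array([0,0,1])-nv*nv[2]; up/=np.linalg.norm(up); lf=np.cross(nv,up)
k=max(cv2.findContours(L,cv2.RETR_EXTERNAL,cv2.CHAIN_APPROX_NONE)[0],key=len)[:,0]
h=cv2.convexHull(k)[:,0]; Q=plane(s,h,nv,nv@c)-c; q=np.c_[Q@up,Q@lf]
f=least_squares(lambda z:np.hypot(*(q-z[:2]).T)-z[2],[0,0,.05],loss='soft_l1',f_scale=.001).x
C=c+up*f[0]+lf*f[1]; print('circ r',f[2],'C',C,len(q),'lid origin',C-.026*nv,'grip',C+.013*nv)
w=plane(s,[(329,137),(325,150)],nv,nv@c)-C; print('slot r,ang',np.hypot(w@up,w@lf),np.degrees(np.arctan2(w@lf,w@up)))
w=plane(s,[(316,208),(323,160)],nv,nv@c+.026)-C; print('bar top ends',np.c_[w@up,w@lf])
E
```

```text
[ 16 117 107] [ 15 109 222] [ 14 155  46] [ 12 168  44] [  9 133  44] [  8 164  42] [ 13 104 187]
[[ 293  131   28    7   52]
 [ 327  135   46   77 2207]
 [ 371  151    7   69  291]]
n [-0.49316579  0.03061978  0.8693963 ] 29.611438620222682 yaw up -3.5528315131325416 0.0006174592092500426
circ r 0.047065100930355395 C [0.60545577 0.23147021 0.08372766] 22 lid origin [0.61827809 0.23067409 0.06112335] grip [0.59904462 0.23186826 0.09502981]
slot r,ang [0.04288817 0.02934414] [-6.49450078 -2.61280621]
bar top ends [[-0.0180006   0.00704292]
 [ 0.03547037  0.00034923]]
```

```bash
python3 - <<'E'
from h import *
from scipy.optimize import least_squares
s=dict(np.load('/tmp/wlid.npz'))
hsv=cv2.cvtColor(s['color'],cv2.COLOR_RGB2HSV)
m=np.zeros((480,640),np.uint8); m[120:218,262:374]=1
L=((hsv[...,2]>78)&(m>0)).astype(np.uint8)
n,lab,st,_=cv2.connectedComponentsWithStats(L); print(st[1:][st[1:,4]>40]); L=(lab==1+np.argmax(st[1:,4])).astype(np.uint8)
ys,xs=np.nonzero(cv2.erode(L,np.ones((5,5)))); P,ok=deep(s,np.c_[xs,ys]); P=P[ok]
for _ in range(6):
    c=P.mean(0); nv=np.linalg.svd(P-c)[2][2]; nv*=np.sign(nv[2]); r=(P-c)@nv; P=P[abs(r)<2.5*max(r.std(),.001)]
print('n',nv,np.degrees(np.arccos(nv[2])),'yaw up',np.degrees(np.arctan2(-nv[1],-nv[0])),r.std())
up=np.array([0,0,1])-nv*nv[2]; up/=np.linalg.norm(up); lf=np.cross(nv,up)
k=max(cv2.findContours(L,cv2.RETR_EXTERNAL,cv2.CHAIN_APPROX_NONE)[0],key=len)[:,0]
h=cv2.convexHull(k)[:,0]; Q=plane(s,h,nv,nv@c)-c; q=np.c_[Q@up,Q@lf]
f=least_squares(lambda z:np.hypot(*(q-z[:2]).T)-z[2],[0,0,.05],loss='soft_l1',f_scale=.001).x
C=c+up*f[0]+lf*f[1]; print('circ r',f[2],'C',C,len(q),'grip',C+.013*nv)
for nm,pp,dz in (('slot',[(329,137),(327,150)],0),('bartop',[(316,208),(323,160)],.026)):
    w=plane(s,pp,nv,nv@c+dz)-C; print(nm,np.round(1e3*np.c_[w@up,w@lf],1))
D=((hsv[...,2]<70)).astype(np.uint8); H=np.zeros_like(D); cv2.fillConvexPoly(H,cv2.convexHull(k),1)
ys,xs=np.nonzero(D&H); 
W=plane(s,np.c_[xs,ys],nv,nv@c+.026)-C; g=np.c_[W@up,W@lf]*1e3
for u in range(-24,40,6):
    l=g[(g[:,0]>=u)&(g[:,0]<u+6),1]; 
    if len(l): print(u,l.min().round(1),l.max().round(1),len(l))
E
```

```text
[[ 270  120  104   98 6464]]
n [-0.49186321  0.03153393  0.87010126] 29.529591599856875 yaw up -3.6682793710231234 0.0006530575666215596
circ r 0.06268380664513755 C [0.60649762 0.21812646 0.08471447] 21 grip [0.6001034  0.2185364  0.09602578]
slot [[40.4  8.5]
 [27.1 10.1]]
bartop [[-20.2  20.2]
 [ 33.2  13.6]]
-24 -32.3 39.3 172
-18 -30.8 38.2 167
-12 -30.3 25.7 110
-6 -27.9 57.5 90
0 9.1 24.5 97
6 8.3 23.5 84
12 7.4 22.5 102
18 7.5 20.6 76
24 8.4 19.7 80
30 8.5 18.8 50
36 55.6 55.6 1
```

```bash
python3 - <<'E'
from h import *
from scipy.optimize import least_squares
s=dict(np.load('/tmp/wlid.npz'))
hsv=cv2.cvtColor(s['color'],cv2.COLOR_RGB2HSV)
nv=np.array([-.49186,.03153,.8701]); d=nv@np.array([.60546,.23147,.08373])
up=np.array([0,0,1])-nv*nv[2]; up/=np.linalg.norm(up); lf=np.cross(nv,up)
i=np.indices((480,640)); uv=np.c_[i[1].ravel(),i[0].ravel()]; P,ok=deep(s,uv); 
G=(ok&(abs(P@nv-d)<.005)&(np.linalg.norm(P-[.605,.231,.084],axis=1)<.065)).reshape(480,640)&(hsv[...,2]>75)
n,lab,st,_=cv2.connectedComponentsWithStats(G.astype(np.uint8)); print(st[1:][st[1:,4]>40])
G=(lab==1+np.argmax(st[1:,4])).astype(np.uint8)
k=max(cv2.findContours(G,cv2.RETR_EXTERNAL,cv2.CHAIN_APPROX_NONE)[0],key=len)[:,0]
c=np.array([.605,.231,.084]); Q=plane(s,k,nv,d)-c; q=np.c_[Q@up,Q@lf]; cc=np.zeros(2)
for _ in range(5):
    sel=abs(np.hypot(*(q-cc).T)-.049)<(.008 if _<2 else .003)
    f=least_squares(lambda z:np.hypot(*(q[sel]-z[:2]).T)-z[2],[*cc,.05],loss='soft_l1',f_scale=.001).x; cc=f[:2]
C=c+up*cc[0]+lf*cc[1]; C+=nv*(d-C@nv); print('r',f[2],sel.sum(),'C',C,'grip',C+.013*nv)
D=(hsv[...,2]<70)
ys,xs=np.nonzero(D)
for nm,dz in(('disc plane',0),('bar top plane',.026)):
    W=plane(s,np.c_[xs,ys],nv,d+dz)-C; g=np.c_[W@up,W@lf]*1e3; g=g[np.hypot(*g.T)<47]
    print(nm)
    for u in range(-30,46,6):
        l=g[(g[:,0]>=u)&(g[:,0]<u+6)&(abs(g[:,1])<25),1]
        if len(l): print(u,l.min().round(1),l.max().round(1),len(l))
E
```

```text
[[ 269  128  104   87 5640]
 [ 344  218   13    5   41]]
r 0.04941284991742155 265 C [0.60660837 0.23425723 0.08427817] grip [0.60021419 0.23466712 0.09558947]
disc plane
-30 -4.4 10.9 74
-24 -5.4 10.7 68
-18 -7.3 9.6 81
-12 -8.2 8.5 84
-6 -9.2 7.4 85
0 -9.1 6.3 79
6 -8.1 4.3 81
12 -8.0 3.3 59
18 -1.4 1.4 4
24 -14.2 -10.5 8
30 -15.8 -5.9 52
36 -17.4 -0.5 84
42 -17.4 -0.5 77
bar top plane
-30 -24.8 24.6 175
-24 -24.6 24.3 57
-18 -2.5 22.1 94
-12 -3.4 9.7 72
-6 -5.2 9.5 88
0 -6.1 8.4 88
6 -7.9 7.4 84
12 -8.7 6.4 102
18 -8.6 5.4 79
24 -7.7 3.6 81
30 -7.6 2.7 63
42 -13.3 -9.1 9
```

Lid: disc centre (0.6066, 0.2343, 0.0843), which agrees with the side view to 1–2 mm. The slot is about 12° right of upslope. I'll close the jaws across the slope so that they square the bar up.

```bash
python3 -m creep '[[[10,-1.5,20,0.3],[21,-2,40,0],[0,0,40,0],[0,0,30,0],[0,0,20,0],[0,0,10,0],[0,0,0,0]]]'; python3 - <<'E'
from h import *
o=get_obs(); print(o['tool_pos'],o['ee_rot'],o['wrist_force'])
E
```

```text
time: 4.62
tool_pos: [0.6011, 0.2343, 0.0991]
ee_rot: [3.141, 0.0, -0.066]
wrist_force: [0.5, -0.3, 0.3]
width: 0.0943
[0.60107402 0.23431373 0.09906085] [ 3.14134150e+00  4.35901636e-04 -6.57336028e-02] [ 0.50563675 -0.28776203  0.34134535]
```

```bash
python3 -m creep '[[[0,0,5,0],[0,0,4,0],[0,0,0,0]]]'; python3 -m creep '[[[0,0,0,0],[0,0,0,0],[0,0,0,0],[0,0,0,0],[0,0,0,0],[0,0,0,0],[0,0,0,0],[0,0,0,0]]]' 0; python3 -m creep '[[[0,0,0,0],[0,0,0,0]]]'
```

```text
time: 5.0
tool_pos: [0.6011, 0.2344, 0.0905]
ee_rot: [3.142, -0.0, -0.066]
wrist_force: [-0.7, 0.6, 0.2]
width: 0.0938
time: 6.0
tool_pos: [0.6011, 0.2343, 0.0904]
ee_rot: [3.141, -0.0, -0.066]
wrist_force: [-0.6, -1.1, 0.5]
width: 0.0174
time: 6.25
tool_pos: [0.601, 0.2343, 0.0905]
ee_rot: [3.141, 0.0, -0.066]
wrist_force: [-0.6, -0.1, -0.4]
width: 0.0117
```

```bash
python3 -m creep '[[[0,0,-5,0],[0,0,-15,0],[0,0,-30,0],[0,0,-30,0],[0,0,-25,0],[0,0,-15,0],[0,0,0,0],[0,0,0,0]]]'
python3 - <<'E'
from h import *
s=dict(np.load('/tmp/wcrock.npz')); print(plane(s,[(50,252),(155,330),(135,220),(370,400)],[0,0,1],.01).round(3))
w=snap('wrist','w3.png'); b=snap('side')
cv2.imwrite('pics/w3.png',np.hstack([cv2.resize(w['color'],(440,330)),cv2.resize(b['color'][200:340,200:340],(330,330))])[...,::-1])
E
```

```text
time: 7.25
tool_pos: [0.6006, 0.2342, 0.2091]
ee_rot: [3.141, 0.002, -0.066]
wrist_force: [0.2, 0.1, -2.6]
width: 0.0115
[[ 0.463  0.104  0.01 ]
 [ 0.403 -0.05   0.01 ]
 [ 0.542  0.006  0.01 ]
 [ 0.399 -0.358  0.01 ]]
```

View pics/w3.png

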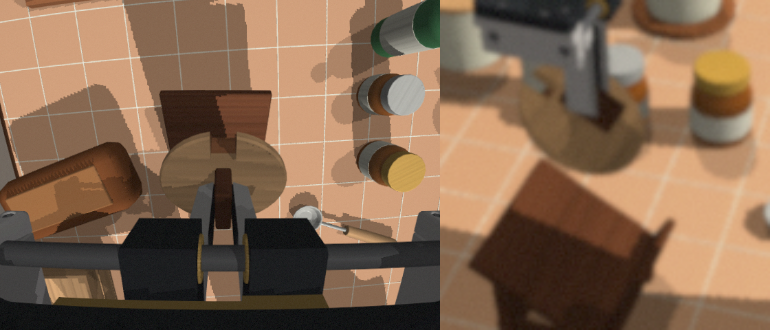

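```bash
python3 -m creep '[[[-5,20,0,0],[-9,40,0,0],[-10,45,0,0],[-10,45,0,0],[-10,45,0,0],[-10,45,0,0],[-10,45,0,0],[-10,45,0,0]]]';  python3 -m creep '[[[-10,45,0,0],[-10,40,5,0],[-8,27,25,0],[0,0,35,0],[0,0,30,0],[0,0,20,0],[0,0,0,0]]]'
```

```text
time: 8.35
tool_pos: [0.5038, -0.0922, 0.2102]
ee_rot: [3.141, 0.001, -0.067]
wrist_force: [0.9, 0.4, -1.3]
width: 0.0118
time: 9.22
tool_pos: [0.4676, -0.1997, 0.0932]
ee_rot: [-3.14, 0.005, -0.067]
wrist_force: [0.5, 0.9, -0.9]
width: 0.0121
```

```bash
python3 -m creep '[[[0,0,20,0],[0,0,15,0],[0,0,8,0],[0,0,0,0]]]'; python3 -m creep '[[[0,0,3,0],[0,0,3,0],[0,0,2,0],[0,0,2,0],[0,0,0,0]]]';
```

```text
time: 9.72
tool_pos: [0.4698, -0.1999, 0.0521]
ee_rot: [-3.141, 0.001, -0.066]
wrist_force: [-0.7, -0.4, -0.6]
width: 0.0118
time: 10.35
tool_pos: [0.4709, -0.2001, 0.0448]
ee_rot: [3.141, -0.002, -0.066]
wrist_force: [-2.3, 1.8, 7.6]
width: 0.0118
```

```bash
python3 -m creep '[[[0,0,2,0],[0,0,2,0],[0,0,0,0]]]'; python3 -m creep '[[[0,0,2,0],[0,0,2,0],[0,0,0,0]]]'
```

```text
time: 10.72
tool_pos: [0.4736, -0.2004, 0.0436]
ee_rot: [3.14, -0.008, -0.066]
wrist_force: [1.4, 3.4, 15.8]
width: 0.0118
time: 11.1
tool_pos: [0.4766, -0.2007, 0.0418]
ee_rot: [3.14, -0.015, -0.066]
wrist_force: [2.3, 4.6, 20.3]
width: 0.0117
```

```bash
python3 -m creep '[[[0,0,-4,0],[0,0,-2,0],[0,0,0,0]]]'; python3 -m creep '[[[0,0,0,0],[0,0,0,0],[0,0,0,0],[0,0,0,0]]]' 0.35; python3 -m creep '[[[0,0,-20,0],[0,0,-40,0],[0,0,-50,0],[-30,0,-30,0],[0,0,0,0],[0,0,0,0]]]' 0.9
python3 - <<'E'
from h import *
w=snap('wrist','w4.png'); o=get_obs(); print(o['tool_pos'],o['ee_rot'])
E
```

```text
time: 11.48
tool_pos: [0.4719, -0.2008, 0.042]
ee_rot: [3.14, -0.004, -0.066]
wrist_force: [3.1, -0.7, 6.5]
width: 0.0119
time: 11.98
tool_pos: [0.4698, -0.1998, 0.0399]
ee_rot: [-3.141, 0.001, -0.066]
wrist_force: [-0.3, -0.5, -0.8]
width: 0.0329
time: 12.72
tool_pos: [0.4401, -0.1977, 0.1792]
ee_rot: [-3.141, 0.001, -0.066]
wrist_force: [-0.5, -0.2, 1.2]
width: 0.0841
[ 0.43994199 -0.19754094  0.17848808] [-3.14010888e+00  2.59912540e-03 -6.57739944e-02]
```

View pics/w4.png

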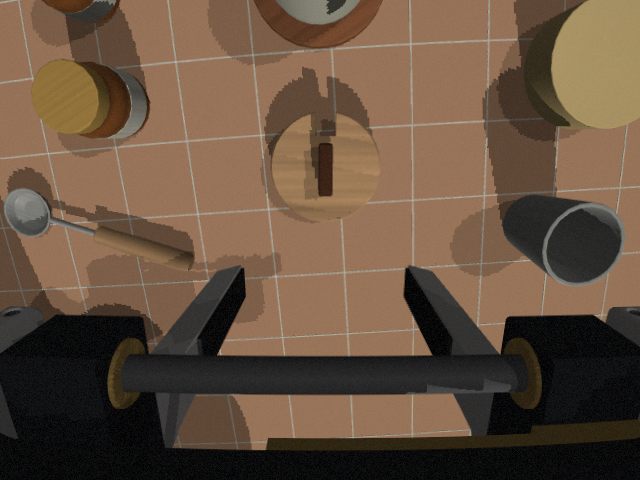

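The lid now lies flat on the table: disc at (326,167), slot at (326,127), bar from (326,143) to (326,196). I'll measure it precisely before regripping.

```bash
cat > lid.py <<'E'
from h import *
from scipy.optimize import least_squares
s=load('wrist'); hsv=cv2.cvtColor(s['color'],cv2.COLOR_RGB2HSV); hh=cv2.cvtColor(s['color'],cv2.COLOR_RGB2LAB)
P,ok=deep(s,np.c_[np.indices((480,640))[1].ravel(),np.indices((480,640))[0].ravel()])
Z=P[:,2].reshape(480,640)
m=np.zeros((480,640),bool); m[100:235,255:395]=1
G=m&(Z>.017)&(Z<.036)
print('disc z',np.median(Z[G]),G.sum())
k=max(cv2.findContours(G.astype(np.uint8),cv2.RETR_EXTERNAL,cv2.CHAIN_APPROX_NONE)[0],key=len)[:,0]
q=plane(s,k,[0,0,1],.026)[:,:2]; c=q.mean(0)
for _ in range(5):
    sel=abs(np.hypot(*(q-c).T)-.05)<(.01 if _<2 else .003)
    f=least_squares(lambda z:np.hypot(*(q[sel]-z[:2]).T)-z[2],[*c,.05],loss='soft_l1',f_scale=.001).x; c=f[:2]
print('disc',f,sel.sum())
i=m&(Z>.043)&(Z<.06); ys,xs=np.nonzero(i); b=plane(s,np.c_[xs,ys],[0,0,1],.052)[:,:2]
(bc,sz,an)=cv2.minAreaRect(np.float32(b*1000)); e=np.linalg.svd(b-b.mean(0),full_matrices=False)[2][0]; e*=np.sign(e[0])
print('bar',bc,sz,an,'axis yaw',np.degrees(np.arctan2(e[1],e[0])),len(b))
# slot: within disc, radius 31..47, not disc height / dark
for a0 in range(-40,40,4):
    pass
ys,xs=np.nonzero(m); d=plane(s,np.c_[xs,ys],[0,0,1],.026)[:,:2]-c; r=np.hypot(*d.T); z=Z[ys,xs]
t=d[(r>.032)&(r<.046)&(z<.017)]; print('slot',len(t),np.degrees(np.arctan2(*t.mean(0)[::-1])),np.hypot(*t.mean(0)))
o=get_obs(); R0=R.from_euler('xyz',o['ee_rot']); print('shift to axis',1e3*R0.inv().apply(np.r_[c,o['tool_pos'][2]]-o['tool_pos']), 'yaw',np.degrees(o['ee_rot'][2]),o['tool_pos'])
E
python3 lid.py
```

```text
disc z 0.02503236956516755 8348
disc [ 0.48691156 -0.20156902  0.04914621] 297
bar (486.4857177734375, -201.8354949951172) (10.9518461227417, 42.83258056640625) 86.20008087158203 axis yaw -3.7861790370398887 735
slot 329 -4.195852998211899 0.03868931236200261
shift to axis [47.13260405  0.93204038 -0.1238869 ] yaw -3.7685722812037263 [ 0.43994199 -0.19754094  0.17848808]
```

```bash
python3 -m creep '[[[20,0.5,10,0],[27,0.5,35,0],[0,0,40,0],[0,0,35,0],[0,0,18,0],[0,0,7,0],[0,0,3,0],[0,0,0,0]]]'; python3 -m creep '[[[0,0,0,0],[0,0,0,0],[0,0,0,0],[0,0,0,0],[0,0,0,0],[0,0,0,0],[0,0,0,0],[0,0,0,0]]]' 0;python3 -m creep '[[[0,0,0,0],[0,0,0,0]]]'
```

```text
time: 13.78
tool_pos: [0.4879, -0.2025, 0.0336]
ee_rot: [3.141, -0.002, -0.066]
wrist_force: [0.0, -0.0, 0.4]
width: 0.0844
time: 14.78
tool_pos: [0.4871, -0.202, 0.0324]
ee_rot: [-3.141, 0.0, -0.066]
wrist_force: [0.2, 0.1, 0.3]
width: 0.012
time: 15.02
tool_pos: [0.4871, -0.202, 0.0325]
ee_rot: [-3.141, 0.0, -0.066]
wrist_force: [-0.2, 0.3, 0.5]
width: 0.0117
```

```bash
python3 -m creep '[[[0,0,-10,0],[0,0,-30,0],[0,0,-40,0],[0,0,-40,-8],[0,0,-30,-8],[0,0,0,-8],[0,0,0,-9],[0,0,0,0]]]'; python3 -m creep '[[[20,12,0,0],[35,20,0,0],[35,21,0,0],[30,19,0,0],[15,9,0,0],[6,3,0,0],[0,0,0,0],[0,0,0,0]]]'
python3 - <<'E'
from h import *
w=snap('wrist','w5.png'); o=get_obs(); R0=R.from_euler('xyz',o['ee_rot']); print(o['tool_pos'],np.degrees(o['ee_rot']),1e3*R0.inv().apply(np.array([.6515,-.2062,.13])-o['tool_pos']))
E
```

```text
time: 16.02
tool_pos: [0.4871, -0.2021, 0.1829]
ee_rot: [3.141, -0.0, 0.508]
wrist_force: [0.1, -0.0, -1.8]
width: 0.0119
time: 17.02
tool_pos: [0.6506, -0.2066, 0.1828]
ee_rot: [3.141, 0.0, 0.509]
wrist_force: [-0.1, 0.6, -2.3]
width: 0.0119
[ 0.65054338 -0.20664876  0.18295317] [1.79983997e+02 1.59092797e-03 2.91801454e+01] [ 1.05548873  0.05980594 52.95315977]
```

View pics/w5.png

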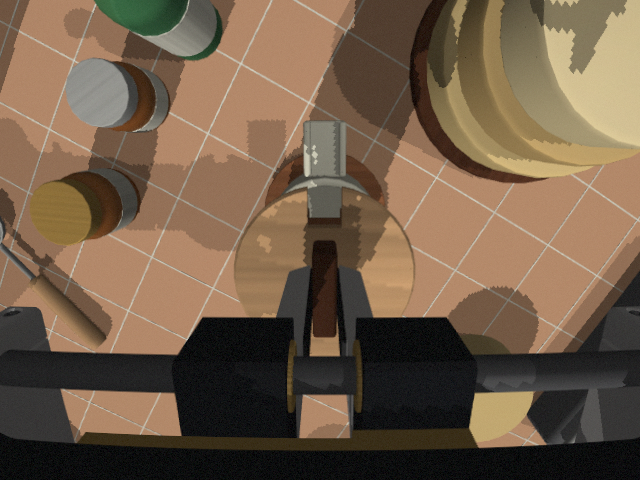

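The slot (324,205) lines up with the ledge (324,150). Lowering.

```bash
python3 -m creep '[[[1,0,15,0],[0,0,15,0],[0,0,8,0],[0,0,5,0],[0,0,4,0],[0,0,0,0]]]'; python3 -m creep '[[[0,0,2,0],[0,0,2,0],[0,0,2,0],[0,0,0,0]]]'
```

```text
time: 17.82
tool_pos: [0.6521, -0.2061, 0.1354]
ee_rot: [3.142, 0.0, 0.51]
wrist_force: [-0.6, -0.3, -0.8]
width: 0.0118
time: 18.32
tool_pos: [0.6524, -0.2061, 0.1308]
ee_rot: [3.14, -0.001, 0.51]
wrist_force: [-1.0, 1.0, 2.5]
width: 0.0117
```

```bash
python3 -m creep '[[[0,0,2,0],[0,0,2,0],[0,0,0,0]]]'; python3 -m creep '[[[0,0,2,0],[0,0,2,0],[0,0,0,0]]]'; python3 -m creep '[[[0,0,2,0],[0,0,1,0],[0,0,0,0]]]'
```

```text
time: 18.7
tool_pos: [0.6529, -0.2065, 0.1282]
ee_rot: [3.138, -0.002, 0.51]
wrist_force: [-1.0, 0.6, 6.4]
width: 0.0119
time: 19.08
tool_pos: [0.6528, -0.2065, 0.1229]
ee_rot: [3.139, -0.002, 0.51]
wrist_force: [0.1, -1.1, 4.1]
width: 0.0115
time: 19.45
tool_pos: [0.6526, -0.2063, 0.1195]
ee_rot: [3.14, -0.001, 0.51]
wrist_force: [0.2, 0.1, 5.3]
width: 0.012
```

```bash
python3 -m creep '[[[0,0,2,0],[0,0,2,0],[0,0,0,0]]]'; python3 -m creep '[[[0,0,2,0],[0,0,0,0]]]'
```

```text
time: 19.82
tool_pos: [0.6526, -0.2063, 0.1194]
ee_rot: [3.138, -0.002, 0.51]
wrist_force: [-5.1, 1.9, 15.4]
width: 0.0116
time: 20.08
tool_pos: [0.6527, -0.2063, 0.1194]
ee_rot: [3.137, -0.003, 0.51]
wrist_force: [-6.6, 1.7, 20.6]
width: 0.0118
```

Hard stop at z = 0.1194, with the force rising and no further travel, so the lid is home. Next I unload, release, retreat and check.

```bash
python3 -m creep '[[[0,0,-2,0],[0,0,-2,0],[0,0,-1,0],[0,0,0,0]]]'; python3 -m creep '[[[0,0,0,0],[0,0,0,0],[0,0,0,0],[0,0,0,0]]]' 0.45; python3 -m creep '[[[0,0,-10,0],[0,0,-30,0],[0,0,-40,0],[-20,0,-40,0],[-20,0,0,0],[0,0,0,0],[0,0,0,0]]]' 0.9
python3 - <<'E'
from h import *
from scipy.optimize import least_squares
s=snap('wrist','w6.png'); o=get_obs(); print(o['time'],o['tool_pos'])
uv=np.c_[np.indices((480,640))[1].ravel(),np.indices((480,640))[0].ravel()]; P,ok=deep(s,uv); Z=P[:,2].reshape(480,640)
X=P.reshape(480,640,3); G=(np.hypot(X[...,0]-.6515,X[...,1]+.2062)<.06)&(Z>.107)&(Z<.125)
p=X[G]
for _ in range(4):
    c=p.mean(0); n=np.linalg.svd(p-c,full_matrices=False)[2][2]; n*=np.sign(n[2]); r=(p-c)@n; p=p[abs(r)<.003]
print('disc z',c,'tilt deg',np.degrees(np.arccos(n[2])),n,len(p))
k=max(cv2.findContours(G.astype(np.uint8),cv2.RETR_EXTERNAL,cv2.CHAIN_APPROX_NONE)[0],key=len)[:,0]
q=plane(s,k,[0,0,1],.113)[:,:2]; c=np.array([.6515,-.2062])
for _ in range(4):
    sel=abs(np.hypot(*(q-c).T)-.05)<.004
    f=least_squares(lambda z:np.hypot(*(q[sel]-z[:2]).T)-z[2],[*c,.05],loss='soft_l1',f_scale=.001).x; c=f[:2]
print('disc',f)
B=(np.hypot(X[...,0]-.6515,X[...,1]+.2062)<.04)&(Z>.13)&(Z<.15); ys,xs=np.nonzero(B); b=plane(s,np.c_[xs,ys],[0,0,1],.139)[:,:2]
e=np.linalg.svd(b-b.mean(0),full_matrices=False)[2][0]; print('bar yaw',np.degrees(np.arctan2(e[1],e[0])),b.mean(0))
E
```

```text
time: 20.58
tool_pos: [0.6526, -0.2063, 0.1195]
ee_rot: [3.139, -0.002, 0.51]
wrist_force: [-2.3, -0.1, 8.1]
width: 0.0115
time: 21.08
tool_pos: [0.6519, -0.206, 0.1168]
ee_rot: [-3.141, 0.001, 0.51]
wrist_force: [-0.5, 0.7, -0.0]
width: 0.042
time: 21.95
tool_pos: [0.6173, -0.2252, 0.2369]
ee_rot: [-3.141, 0.0, 0.51]
wrist_force: [-0.6, -0.1, -0.4]
width: 0.0848
22.0 [ 0.61736118 -0.22502429  0.23650921]
disc z [ 0.65183265 -0.20654499  0.11203292] tilt deg 0.1407221447141908 [ 9.39519304e-05 -2.45426465e-03  9.99996984e-01] 9737
disc [ 0.65241397 -0.20621182  0.04906437]
bar yaw -150.79755776722044 [ 0.6528341  -0.20611798]
```

View pics/w6.png

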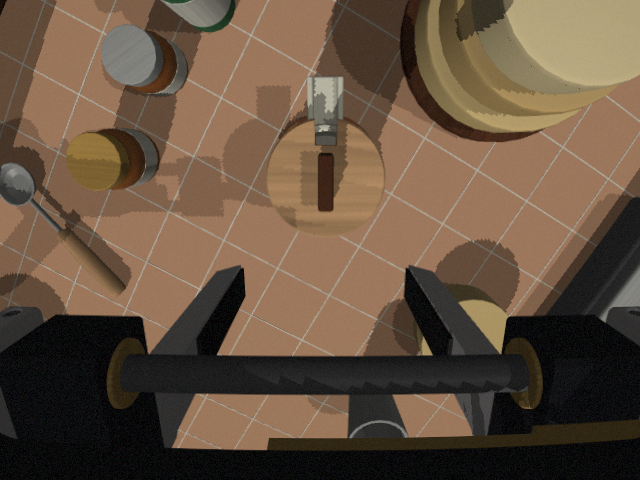

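The lid is seated: disc at (326,177), with the slot (326,135) over the ledge (326,100). Handing in.

```bash
python3 -c "
from bench import ticket
print(ticket.close_job())"
```

```text
the job is handed in; nothing more can be done
None
```

The crock is closed: the lid is fully home and level, with its slot over the spoon ledge. I let go of it and handed the job in at about 22 s of the 40 s allowed.

**What I did:** I gripped the lid's bar on the rest, so the closing jaws turned it square to the slope, and lifted it off. The tool can only point straight down, so the lid hung at about 30°. Pressing it lightly on clear table hardly levelled it, and that push peaked at about 20 N. I then opened the fingers so it settled flat on the table, measured it, and regripped it. From there I turned it 33° to the ledge, lowered it into the mouth and pressed.

**Last checks:**

| Check | Measured | Expected |
|---|---|---|
| Tool height at the stop | 119.4 mm, force rising to about 20 N with no further travel | 119.5 mm |
| Lid disc height | 112 mm (this camera read 1 mm low on the table too) | 113 mm |
| Lid tilt | 0.14° | level |
| Lid centre from crock axis | about 1 mm | on the axis |
| Bar direction | 29.2° | ledge at 29.2° |

The gripper is clear, about 12 cm above the lid. In the wrist views I saw no jar, spoon, cup or cheese disturbed. The loaf and most of the oil bottle were outside the last picture. No check failed, apart from the two fixed cameras' first depth fits of the crock, which differed by 6 mm. I used the wrist view of the crock instead.

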